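# Lay the tapas place: free the jammed board, slide in the slates, set out the dip bowls

### The job

The handled serving board has slipped off its ledge and is jammed aslant in the wooden crate: turn it level while it is still down between the crate's walls, then lift it out and lay it flat and square on the place mat, on the half nearer the crate. Slide every slate along the table, without lifting it, onto the other half of the mat, each lying squarely and fully on the mat. Then take the upper two bowls off the nested pile and stand one on the board on either side of its handle, leaving the lowest bowl where it is and the other things on the table undisturbed.

Things in the scene. Friction and masses are not known exactly. Their poses are not given: they have to be found in the camera images.
- mat: thin cork place mat with darker border lines, 260 (own x) by 320 (own y) mm, flush with the table (1 mm, fixed, nothing catches on it); origin at its centre. Its +y half is the one nearer the crate, its -y half is for the slates; own y points roughly to the robot's left
- crate: fixed open wooden crate left of the mat (seen from the robot); origin at the centre of its underside, z up, own x points roughly to the robot's left, away from the mat. Inside 158 (own x) by 200 (own y) mm, walls and floor 6 mm, rim 90 mm above the table
- crate_ledge (a point): middle of the free edge of a ledge that juts 12 mm inwards from the crate's -x wall (the one next to the mat), across its whole width; this point is on its top, 50 mm above the table; its underside is 36 mm above the table
- crate_step (a point): middle of the free edge of a solid step that juts 44 mm inwards from the crate's +x wall, across its whole width; this point is on its top, 50 mm above the table. Between the ledge and the +x wall a level board has 16 mm of play in all
- board: loose wooden serving board, 130 (own x) by 170 (own y) by 12 mm, 0.3 kg; origin at the centre of its underside, z up. It starts tilted about 22 degrees, own -x end down on the crate's floor, caught under the ledge, +x end up on the step. Pulled straight up it catches: draw it towards the step (crate's +x) and level it, underside over 50 mm above the table
- board_handle (a point): centre of the board's bridge handle, 42 mm above the underside at the middle of the board: a bar 60 mm long along the board's x, 18 mm wide along its y, 16 mm high, on two short posts; axes as the board's
- bowl1: lowest of three equal nested white stacking bowls: 45 mm tall, round, with an upright collar 62 mm in diameter over the top 14 mm and below it a narrower cone down to a foot 32 mm across; wall 3 mm, inner floor 17 mm above the foot, 0.14 kg. Origin at the centre of its underside. Stays where it is on the table
- bowl2: middle bowl of the pile, same shape, its foot 17 mm above that of bowl1 at the start; goes on the board
- bowl3: top bowl of the pile, same shape, its foot 34 mm above that of bowl1 at the start; goes on the board. On the board a bowl stands with its centre about 50 mm from the board's centre along the board's own y, one on either side of the handle
- slate1: small dark slate tasting plate, 80 (own x) by 45 (own y) by 12 mm, 0.12 kg, lying loose on the table right of the mat; origin at the centre of its underside. One to three slates are present, on any of three places
- slate2: another such slate, may be absent
- slate3: another such slate, may be absent
- gift: bystander: small white gift box with a black ribbon, 60 by 60 by 50 mm, near the robot; origin at the centre of its underside
- tumbler: bystander: drinking glass, 66 mm across, 85 mm tall, beyond the mat; origin at the centre of its underside
- pepper: bystander: glass pepper jar with a steel cap, 42 mm across, 75 mm tall, near the robot; origin at the centre of its underside
- spoon: bystander: steel spoon 170 mm long, lying beyond the mat
Not all that is in view belongs to the job. Leave any orange or pink look-alike of the bowl2 alone.

How it is judged:
By the outcome, as a careful person would: the job done as asked, in the order asked, and still so for the second after the job is handed in, with the robot touching nothing.
Of slate1, slate2, slate3 only 1 to 3 are there at a start; the rules pass over those that are not, and their reading is None.
At some moment in a run one of slate1, slate2, slate3 may be knocked a few centimetres aside while the robot is not near it.
It also fails if it takes over 210 s, if anything falls off the work surface, if the arm or the gripper's body presses on something with over 40 N, if the wrist force passes 120 N, or if a joint passes its speed limit or range.

### The arm

A 6-joint arm with a two-finger parallel gripper is mounted at the origin on the work surface. World frame = base frame: x ahead of the robot, y to its left, z up, the work surface at z = 0. Lengths are in mm, angles in degrees, forces in N, time in s.
With the tool pointing down it reaches from about 350 to 850 mm from the base axis. Payload 8.1 kg.
Tool frame: the origin (TCP) lies midway between the tips of the shut fingers; the grasp point (between the pads) lies 19 mm behind it; z points along the fingers, y is the direction in which the jaws open and shut (so a half turn about z gives the same grasp; the last joint's range is limited). The gripper opens to 85 mm and grips with 20 to 120 N. Pads are 22 mm wide; open, the fingers measure 114 mm over their backs; the gripper's body (76 mm by 85 mm) begins 54 mm behind the grasp point. The pads swing forward as they close: fully open they stand 13 mm farther back than shut.
Start: joints at [-68.892, 7.471, 85.268, -0, 87.261, -4.893], TCP at [263.05, -539.268, 231.292] pointing down, gripper open.
Joint ranges: [-169.43, 169.43], [-51.17, 129.36], [1.28, 143.12], [-76.62, 256.62], [0, 156.53], [-152.29, 152.29]. Speed limits (degrees/s): [136.94, 136.94, 159.86, 180, 180, 180].

### API

Orientations are given as [roll, pitch, yaw] about the fixed x, y, z axes, in that order (R = Rz(yaw) Ry(pitch) Rx(roll)).
In Python, from bench import telemetry, snapshot, camera_params, job gives the robot as it stands. The module is installed in compiled form; this text tells all that it offers.
- The arm moves only by the shell command python3 -m jog 'ROWS' [FORCE]. ROWS is JSON, a list that holds one entry, the list of rows, each a list of 7 numbers: the shift along the tool's x, y, z in units of 50 mm (1.0 is 50 mm), then the turn, a rotation vector about the tool's x, y, z in units of 2 pi rad (1.0 is 2 pi rad), then the opening, from 0 (shut) to 1 (fully open). In form: [[[dx, dy, dz, rx, ry, rz, claw], ...]]. A call has 1 to 12 rows; each row shifts and turns the commanded pose from where the row before left it, along the tool's axes as they then stand; what a row does not reach is not made up. A row lasts 1/8 s, in which the tool goes at most 62.5 mm and 10.7 degrees, less where a joint would pass 70% of its speed; a pose out of reach is approached as far as the arm can. A call with a number of a shift or a turn outside -1 to 1 is refused whole. A call with a gripper value outside its range is refused whole. The fingers move at their own pace and stop on an object; FORCE is the grip in N (left out, the last holds). Time passes only in rows, so rows that do not move let the fingers close. It gives the time, the measured TCP pose, the force and the opening at its end, in the units of the state.
- telemetry.sense(): the state, without advancing time (a new reading comes with each control period).
- snapshot(name): name is "scene" or "side" or "wrist"; returns (picture, depth): 384x512x3 uint8, red, green, blue; 384x512 float32, mm along the optical axis (not along the pixel's ray), 0 where there is no reading.
- camera_params(name): a dict with "K" (3x3 intrinsics, pixels), "extrinsics" (4x4, takes a point from camera to world coordinates). Camera axes: x right, y down, z forward; pixel columns grow to the right and rows downward; lengths in mm; the calibration is good to about 2 mm. A picture is of the moment at which its call begins: read the wrist's pose just before it. camera_params takes no time and is no camera call; for the wrist camera it gives the pose at the moment of the call.
- job.hand_in(): hands the job in, once; it reports no verdict.
The state is a dict: "time": time; "joint_pos": joint angles; "qd": joint speeds; "joint_efforts": joint torques, N m; "tool_pos": TCP position; "tcp_rot": TCP orientation; "ft_force": force on the tool from outside, world axes, zero at the start; "wrist_torque": the same for the moment, N m; "finger_gap": finger opening in mm.
Only numpy, scipy, OpenCV 4.12 (cv2) and the standard library are available. Lean on these libraries where they do the work, as an engineer would, in place of code of your own. Each camera call takes 0.05 s, during which the arm holds its last target. There are 200 camera calls.

## Working session

There is one attempt and no reset: what is moved stays moved. The work goes in short steps, Python scripts to look and compute and a shell command to move; the robot and the scene stay as the last step left them, time stands still between calls to the robot, and variables do not carry over. Pictures are saved under pics/ and viewed, about 12 in all and at most 16, crops included, and the job is handed in when it is done.

```bash
mkdir -p pics
cat > h.py <<'E'
import numpy as np, cv2, json
from bench import telemetry, snapshot, camera_params
def snap(name,fn):
    p=camera_params(name); im,d=snapshot(name)
    cv2.imwrite('pics/'+fn+'.png',im[:,:,::-1]); np.savez('pics/'+fn+'.npz',im=im,d=d,K=p['K'],E=p['extrinsics'])
    return im,d,np.array(p['K']),np.array(p['extrinsics'])
def load(fn):
    z=np.load('pics/'+fn+'.npz'); return z['im'],z['d'],z['K'],z['E']
def ray(K,E,u,v,z):
    r=E[:3,:3]@np.linalg.inv(K)@np.array([u,v,1.]); o=E[:3,3]; return o+r*(z-o[2])/r[2]
def cloud(d,K,E):
    v,u=np.mgrid[:d.shape[0],:d.shape[1]]
    P=np.stack([(u-K[0,2])/K[0,0]*d,(v-K[1,2])/K[1,1]*d,d],-1)
    return P@E[:3,:3].T+E[:3,3]
def proj(K,E,p):
    q=np.linalg.inv(E)@np.append(p,1.); q=K@q[:3]; return q[:2]/q[2]
E
python3 - <<'E'
from h import *
a=snap('scene','s0')[0]; b=snap('side','d0')[0]
for n in('s0','d0'):
    im,d,K,E=load(n); print(n,K[0,0],E.round(2).tolist())
s=telemetry.sense(); print(s)
cv2.imwrite('pics/both0.png',cv2.resize(a,(800,600))[:,:,::-1])
E
```

```text
s0 353.7636351314374 [[-0.0, 0.64, -0.76, 1263.72], [1.0, 0.01, 0.0, -23.15], [0.01, -0.76, -0.64, 683.58], [0.0, 0.0, 0.0, 1.0]]
d0 423.86104497651763 [[0.96, -0.18, 0.21, 356.41], [-0.27, -0.59, 0.76, -793.28], [-0.01, -0.79, -0.61, 670.19], [0.0, 0.0, 0.0, 1.0]]
{'time': 0.1, 'joint_pos': array([-6.88913698e+01,  7.50958736e+00,  8.53235827e+01,  1.04488521e-03,
        8.72601659e+01, -4.89434844e+00]), 'qd': array([-0.06001546, -0.22080106, -0.11348992, -0.04334104,  0.08050652,
        0.01351977]), 'joint_efforts': array([ 1.72286265e-03, -5.70949459e+01, -5.01942766e+01, -1.09102605e-04,
        8.02908442e-03, -6.28535918e-05]), 'tool_pos': array([ 262.88895177, -538.80077706,  230.35655637]), 'tcp_rot': array([-1.79907093e+02, -9.00309775e-03,  2.60029206e+01]), 'ft_force': array([-1.03044213,  0.84860946,  0.71953125]), 'wrist_torque': array([-0.01855092,  0.00671048, -0.0008128 ]), 'finger_gap': 85.63932953975409}
```

View pics/both0.png

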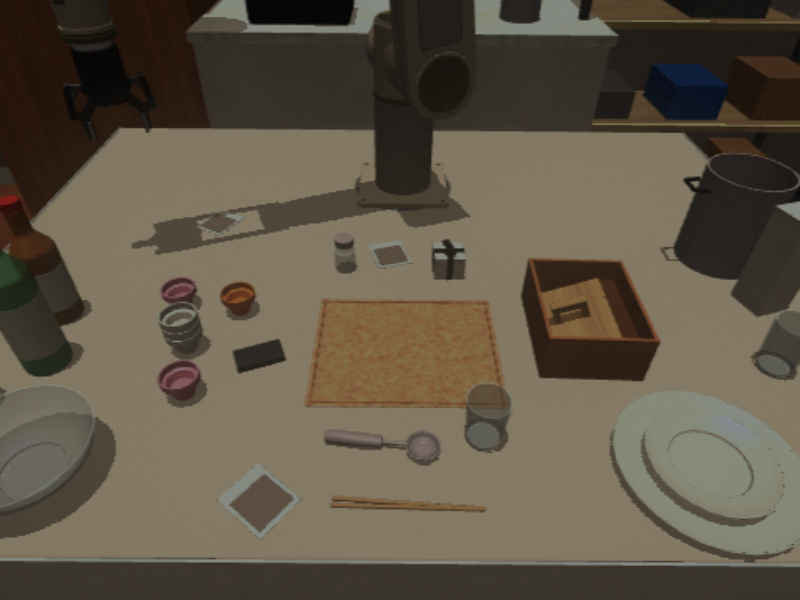

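View pics/d0.png

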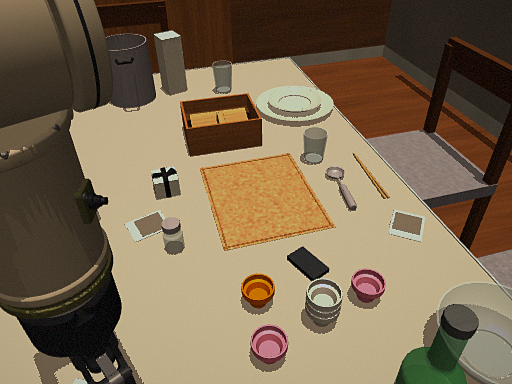

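The scene view (800x600) shows:
- **White pile:** (181,325). Look-alikes are pink (179,290), pink (180,380) and orange (238,298); I choose the white one.
- **Slate:** only one, at (259,355).
- **Mat:** (405,350).
- **Crate:** (588,318), with the board handle at about (572,308).
- **Bystanders:** gift (448,260), pepper (344,252), tumbler (487,417), spoon (385,442).

Next I measure positions.

Run:
```python
from h import *
def comps(mask,minA=30):
    n,l,st,c=cv2.connectedComponentsWithStats(mask.astype(np.uint8)*255)
    return [(l==i) for i in range(1,n) if st[i,4]>=minA]
for n in('s0','d0'):
    im,d,K,E=load(n); hsv=cv2.cvtColor(im,cv2.COLOR_RGB2HSV).astype(int); P=cloud(d,K,E)
    H,S,V=hsv[...,0],hsv[...,1],hsv[...,2]
    inr=(P[...,0]>250)&(P[...,0]<900)&(P[...,1]>-520)&(P[...,1]<450)&(d>0)
    mat=inr&(P[...,2]<8)&(S>110)&(H<22)
    for m in comps(mat,2000):
        c=max(cv2.findContours(m.astype(np.uint8),0,2)[0],key=cv2.contourArea)
        q=np.array([ray(K,E,u,v,1)[:2] for u,v in c[:,0,:]],np.float32)
        r=cv2.minAreaRect(q); print(n,'mat',r)
    sl=inr&(V<75)&(P[...,2]<25)&(P[...,2]>5)
    for m in comps(sl,150):
        c=max(cv2.findContours(m.astype(np.uint8),0,2)[0],key=cv2.contourArea)
        q=P[m]; q=q[np.abs(q[:,2]-12)<5][:,:2].astype(np.float32); print(n,'slate',cv2.minAreaRect(q),m.sum())
    # crate rim
    k=inr&(P[...,2]>84)&(P[...,2]<96)&(P[...,1]>100)&(P[...,0]<750)
    for m in comps(k,200):
        q=P[m][:,:2].astype(np.float32); print(n,'rim',cv2.minAreaRect(q),P[m][:,2].mean())
    b=inr&(P[...,2]>30)&(P[...,2]<100)&(P[...,1]<-200)&(P[...,0]>380)&(S<70)
    for m in comps(b,60):
        q=P[m]; t=q[q[:,2]>q[:,2].max()-8][:,:2].astype(np.float32)
        print(n,'bowl',q[:,2].max(),cv2.minEnclosingCircle(t),V[m].mean())
    # board pts
    print(n,'zmax')
im,d,K,E=load('s0')
cv2.imwrite('pics/c1.png',np.hstack([cv2.resize(im[150:260,320:430],(400,400)),cv2.resize(im[170:260,90:180],(400,400))])[:,:,::-1])
```

```text
s0 mat ((583.121826171875, -0.6049346923828125), (317.79681396484375, 259.3460693359375), 89.8292236328125)
s0 slate ((589.2900390625, 254.292724609375), (265.024658203125, 131.06353759765625), 37.889888763427734) 483
s0 slate ((609.2943115234375, -249.3450469970703), (47.598228454589844, 78.22250366210938), 22.375398635864258) 401
s0 rim ((545.1348876953125, 305.7974548339844), (171.9091796875, 216.36358642578125), 88.5690689086914) 88.13012487694346
s0 bowl 80.32547962241358 ((585.19873046875, -377.8511657714844), 32.65007019042969) 80.80030959752322
s0 bowl 72.33360587951358 ((814.6390991210938, -483.98687744140625), 90.5456314086914) 98.28026172300982
s0 zmax
d0 mat ((581.1762084960938, -0.41510009765625), (321.32806396484375, 260.9261474609375), 89.77586364746094)
d0 slate ((540.273681640625, 221.9757080078125), (11.029728889465332, 210.02479553222656), 87.56802368164062) 444
d0 slate ((606.9195556640625, -250.69639587402344), (45.28640365600586, 81.24149322509766), 21.95563507080078) 710
d0 rim ((544.1107788085938, 306.1568908691406), (178.35479736328125, 212.8577117919922), 88.30913543701172) 88.05968531442603
d0 bowl 80.61667429718614 ((584.5047607421875, -378.0087890625), 31.72592544555664) 159.7069825436409
d0 bowl 72.24850313537627 ((817.7767944335938, -471.3196716308594), 82.75314331054688) 162.50676868746322
d0 zmax
```

View pics/c1.png

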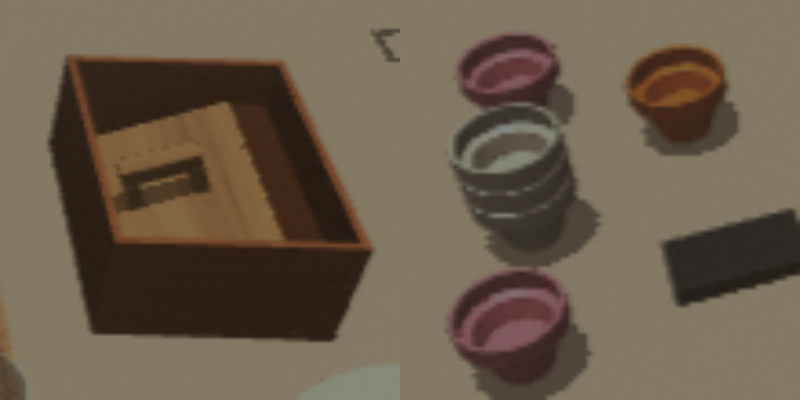

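The close crop shows the white pile between its pink and orange look-alikes, and the board aslant with its low end on the mat side. I'll hover over the crate.

```bash
cat >> h.py <<'E'
from scipy.spatial.transform import Rotation as Ro
def pose():
    s=telemetry.sense(); return np.array(s['tool_pos']),Ro.from_euler('xyz',s['tcp_rot'],degrees=True),s
def rel(p,rpy):
    q,R,s=pose(); T=Ro.from_euler('xyz',rpy,degrees=True)
    print('at',q.round(1),np.round(s['tcp_rot'],1),'t',s['time'],'F',np.round(s['ft_force'],1),'gap',round(s['finger_gap'],1))
    print('shift units now-frame',(R.inv().apply(np.array(p)-q)/50).round(3),'target-frame',(T.inv().apply(np.array(p)-q)/50).round(3),'turn',((R.inv()*T).as_rotvec()/2/np.pi).round(4))
E
J="python3 -m jog"
$J '[[[0.6,-0.6,0,0,0,0,1],[0.6,-0.6,0,0,0,0,1],[0.6,-0.6,0,0,0,0,1],[0.6,-0.6,0,0,0,0,1],[0.6,-0.6,0,0,0,0,1],[0.6,-0.6,0,0,0,0,1],[0.6,-0.6,0,0,0,0,1],[0.6,-0.6,0,0,0,0,1],[0.6,-0.6,0,0,0,0,1],[0.6,-0.6,0,0,0,0,1]]]'
$J '[[[0.6,-0.6,0,0,0,0,1],[0.6,-0.6,0,0,0,0,1],[0.6,-0.6,0,0,0,0,1],[0.6,-0.6,0,0,0,0,1],[0.6,-0.6,0,0,0,0,1],[0.6,-0.6,0,0,0,0,1],[0.6,-0.6,0,0,0,0,1],[0.6,-0.6,0,0,0,0,1],[0.6,-0.6,0,0,0,0,1],[0.6,-0.6,0,0,0,0,1]]]'
$J '[[[0,0,0,0,0,-0.025,1],[0,0,0,0,0,-0.025,1],[0,0,0,0,0,-0.025,1],[0,0,0,0,0,-0.025,1],[0,0,0,0,0,-0.025,1],[0,0,0,0,0,-0.025,1],[0,0,0,0,0,-0.0233,1],[0,0,0,0,0,0,1],[0,0,0,0,0,0,1]]]'
python3 - <<'E'
from h import *
rel([545,260,230],[180,0,88.4])
im,d,K,E=snap('wrist','w1'); print(E.round(2).tolist(),K.round(0).tolist())
P=cloud(d,K,E)
k=(d>0)&(np.abs(P[...,2]-89)<4); r=cv2.minAreaRect(P[k][:,:2].astype(np.float32)); print('rim',r,P[k][:,2].mean())
E
```

```text
time: 1.35
tool_pos: [401.2, -136.7, 231.0]
tcp_rot: [-180.0, 0.0, 26.0]
ft_force: [0.7, -0.6, 0.8]
finger_gap: 85.3
time: 2.6
tool_pos: [539.3, 264.3, 230.7]
tcp_rot: [180.0, 0.0, 26.0]
ft_force: [0.3, -0.6, 0.3]
finger_gap: 85.4
time: 3.72
tool_pos: [539.2, 263.0, 231.0]
tcp_rot: [-180.0, 0.0, 88.2]
ft_force: [0.4, -0.2, -0.2]
finger_gap: 85.2
at [539.2 263.  231. ] [-180.     0.    88.2] t 3.725 F [ 0.4 -0.2 -0.2] gap 85.2
shift units now-frame [-0.056  0.119  0.02 ] target-frame [-0.056  0.118  0.02 ] turn [-0.0001  0.     -0.0005]
[[1.0, -0.03, -0.01, 541.25], [-0.03, -0.95, -0.32, 346.24], [0.0, 0.32, -0.95, 373.69], [0.0, 0.0, 0.0, 1.0]] [[265.0, 0.0, 257.0], [0.0, 265.0, 192.0], [0.0, 0.0, 1.0]]
rim ((629.003662109375, 271.4615173339844), (237.87533569335938, 442.8720397949219), 66.05803680419922) 89.51571417967058
```

View pics/w1.png

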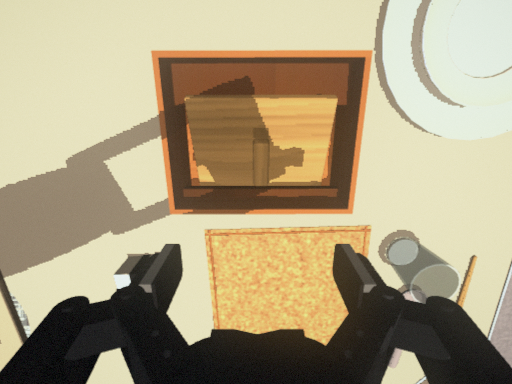

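The wrist view shows the crate rim (152–372, 50–214), the board with its upper edge at row 96, and the handle bar at (261,158) running vertically in the image. I'll fit the board plane and the handle.

Run:
```python
from h import *
im,d,K,E=load('w1'); P=cloud(d,K,E)
hsv=cv2.cvtColor(im,cv2.COLOR_RGB2HSV)
X,Y,Z=P[...,0],P[...,1],P[...,2]
v,u=np.mgrid[:384,:512]; reg=(u>140)&(u<385)&(v>40)&(v<222)&(d>0)
k=reg&(Z>84)&(Z<96); r=cv2.minAreaRect(P[k][:,:2].astype(np.float32)); print('rim',r)
# board plane from patches beside the handle
b=((u>200)&(u<240)|(u>285)&(u<325))&(v>110)&(v<175)&(d>0)
q=P[b]
for _ in range(3):
    c=np.median(q,0) if _==0 else q.mean(0); n=np.linalg.svd(q-q.mean(0))[2][2]; n*=np.sign(n[2]); c=q.mean(0); e=(q-c)@n; q=q[np.abs(e)<3]
print('normal',n.round(3),'tilt',np.degrees(np.arccos(n[2])),'az',np.degrees(np.arctan2(n[1],n[0])),'rms',e.std())
h=(P-c)@n
t=reg&(h>34)&(h<44)&(u>235)&(u<290)&(v>115)&(v<195)
T=P[t]; print(t.sum(),'h',np.median(h[t]),'bar top mean',T.mean(0))
ax=np.array([0,1,0])-n*n[1]; ax/=np.linalg.norm(ax); s=(T-T.mean(0))@ax; w=(T-T.mean(0))@np.cross(n,ax)
print('len',np.percentile(s,[1,99]),'wid',np.percentile(w,[1,99]))
# bar direction
d2=np.linalg.svd(T-T.mean(0))[2][0]; print('dir',d2,np.degrees(np.arctan2(d2[1],d2[0])))
m=T.mean(0)+ax*np.mean(np.percentile(s,[1,99]))+np.cross(n,ax)*np.mean(np.percentile(w,[1,99]))
hc=m-n*8; print('handle centre',hc)
bt=reg&(np.abs(h)<3); print('board top rect y',np.percentile(P[bt],[1,99],axis=0))
```

```text
rim ((544.7723999023438, 309.09454345703125), (170.37525939941406, 213.2130126953125), 88.49104309082031)
normal [-0.012 -0.377  0.926] tilt 22.170540759863123 az -91.8141431757547 rms 0.6303873034699512
677 h 37.720876383744226 bar top mean [543.57880825 280.51789708  77.94712316]
len [-32.3357461   26.31428139] wid [-9.37460226  8.74341998]
dir [0.0195325  0.9298856  0.36732989] 88.79666372377358
handle centre [544.00459238 280.74693641  69.407196  ]
board top rect y [[379.50146448 179.66220585  -0.87001529]
 [710.32117272 387.6160524   79.25764438]]
```

Run:
```python
from h import *
rel([543.2,257,126],[180,-22.1,88.5])
```

```text
at [539.2 263.  231.1] [-180.     0.    88.2] t 3.775 F [ 0.4 -0.6  1.3] gap 85.5
shift units now-frame [-0.117  0.084  2.102] target-frame [-0.9    0.083  1.903] turn [ 0.0001  0.0614 -0.0007]
```

```bash
J="python3 -m jog"
$J '[[[0,0,0,0,0.0205,0,1],[0,0,0,0,0.0205,0,1],[0,0,0,0,0.0205,0,1],[-0.225,0.02,0.475,0,0,0,1],[-0.225,0.02,0.475,0,0,0,1],[-0.225,0.02,0.475,0,0,0,1],[-0.225,0.02,0.475,0,0,0,1],[0,0,0,0,0,0,1],[0,0,0,0,0,0,1]]]' 80
python3 - <<'E'
from h import *
rel([544.2,287.2,51.8],[180,-22.1,88.5])
E
```

```text
time: 4.9
tool_pos: [543.7, 257.2, 127.5]
tcp_rot: [180.0, -22.2, 88.4]
ft_force: [0.5, 0.2, 0.3]
finger_gap: 85.2
at [543.7 257.2 127.5] [180.  -22.2  88.4] t 4.9 F [0.5 0.2 0.3] gap 85.2
shift units now-frame [-0.016 -0.008  1.628] target-frame [-0.014 -0.005  1.628] turn [ 0.0003 -0.0002 -0.0004]
```

```bash
J="python3 -m jog"
$J '[[[-0.01,0,0.4,0,0,0,1],[0,0,0.4,0,0,0,1],[0,0,0.3,0,0,0,1],[0,0,0.3,0,0,0,1],[0,0,0.22,0,0,0,1],[0,0,0,0,0,0,1],[0,0,0,0,0,0,0.2],[0,0,0,0,0,0,0],[0,0,0,0,0,0,0],[0,0,0,0,0,0,0],[0,0,0,0,0,0,0],[0,0,0,0,0,0,0]]]' 80
python3 - <<'E'
from h import *
rel([544.2,287.2,51.8],[180,-22.1,88.5])
E
```

```text
time: 6.4
tool_pos: [544.6, 287.0, 51.7]
tcp_rot: [179.9, -22.1, 88.4]
ft_force: [0.6, -2.8, 5.7]
finger_gap: 16.3
at [544.6 287.   51.7] [179.9 -22.1  88.4] t 6.4 F [ 0.6 -2.8  5.7] gap 16.3
shift units now-frame [ 0.005 -0.008  0.   ] target-frame [ 0.005 -0.008  0.   ] turn [ 0.0003 -0.0001 -0.0003]
```

```bash
J="python3 -m jog"
$J '[[[0.02,0,-0.02,0,0,0,0],[0.04,0,-0.02,0,0,0,0],[0.06,0,-0.01,0,0,0,0],[0.06,0,-0.01,0,0,0,0],[0.06,0,0,0,0,0,0],[0.06,0,0,0,0,0,0],[0.06,0,0,0,0,0,0],[0.06,0,0,0,0,0,0],[0.06,0,0,0,0,0,0],[0,0,0,0,0,0,0]]]' 80
python3 - <<'E'
from h import *
q,R,s=pose(); c=R.apply([0,0,23])+q; print('board origin',c)
rel([q[0],q[1],q[2]],[180,0,88.5])
E
```

```text
time: 7.65
tool_pos: [544.6, 308.4, 63.1]
tcp_rot: [180.0, -22.1, 88.4]
ft_force: [-0.5, 0.0, -3.6]
finger_gap: 16.8
board origin [544.8909616  317.06850977  41.81861506]
at [544.6 308.4  63.1] [180.  -22.1  88.4] t 7.65 F [-0.5  0.  -3.6] gap 16.8
shift units now-frame [0. 0. 0.] target-frame [0. 0. 0.] turn [ 0.0001 -0.0615 -0.0003]
```

```bash
J="python3 -m jog"
$J '[[[0.03,0,-0.036,0,-0.0077,0,0],[0.028,0,-0.038,0,-0.0077,0,0],[0.027,0,-0.039,0,-0.0077,0,0],[0.025,0,-0.04,0,-0.0077,0,0],[0.023,0,-0.041,0,-0.0077,0,0],[0.021,0,-0.043,0,-0.0077,0,0],[0.019,0,-0.044,0,-0.0077,0,0],[0.017,0,-0.045,0,-0.0077,0,0],[0,0,0,0,0,0,0],[0,0,0,0,0,0,0]]]' 80
python3 - <<'E'
from h import *
q,R,s=pose()
rel([582,79.5,160],[180,0,90])
im,d,K,E=snap('wrist','w2')
E
```

```text
time: 8.9
tool_pos: [544.5, 314.0, 80.7]
tcp_rot: [-180.0, -0.0, 88.4]
ft_force: [0.0, -0.6, -3.7]
finger_gap: 16.8
at [544.5 314.   80.7] [-180.    -0.    88.4] t 8.9 F [ 0.  -0.6 -3.7] gap 16.8
shift units now-frame [-4.666  0.88  -1.588] target-frame [-4.689  0.749 -1.587] turn [-0.0001 -0.     -0.0045]
```

View pics/w2.png

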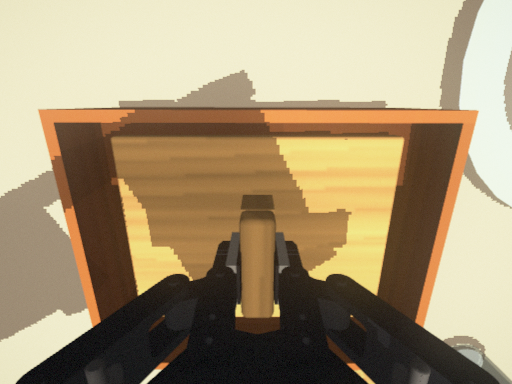

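The wrist view shows the board level inside the crate: its straight edge is at row 137, and the rim is above it all round. Lift, carry and hover low.

```bash
J="python3 -m jog"
$J '[[[0,0,-0.2,0,0,0,0],[0,0,-0.3,0,0,0,0],[0,0,-0.4,0,0,0,0],[0,0,-0.4,0,0,0,0],[0,0,-0.2,0,0,0,0],[0,0,0,0,0,0,0]]]' 80
$J '[[[-0.4,0.08,0,0,0,0,0],[-0.7,0.13,0,0,0,0,0],[-0.7,0.13,0,0,0,0,0],[-0.7,0.13,0,0,0,0,0],[-0.7,0.13,0,0,0,0,0],[-0.7,0.13,0,0,0,0,0],[-0.5,0.1,0,0,0,0,0],[-0.27,0.05,0,0,0,0,0],[0,0,0,0,0,-0.004,0],[0,0,0,0,0,0,0],[0,0,0,0,0,0,0]]]' 80
python3 - <<'E'
from h import *
rel([582,79.5,24],[180,0,89.8])
im,d,K,E=snap('scene','s2'); snap('side','d2')
cv2.imwrite('pics/s2c.png',cv2.resize(im[140:300,150:420],(810,480))[:,:800,::-1])
E
```

```text
time: 9.7
tool_pos: [545.5, 314.5, 157.6]
tcp_rot: [179.9, -0.0, 88.4]
ft_force: [-1.6, -0.2, -4.2]
finger_gap: 16.5
time: 11.08
tool_pos: [582.0, 80.4, 156.1]
tcp_rot: [-180.0, 0.0, 89.9]
ft_force: [0.6, -0.3, -3.4]
finger_gap: 16.5
at [582.   80.4 156.1] [-180.     0.    89.9] t 11.075 F [ 0.6 -0.3 -3.4] gap 16.5
shift units now-frame [-1.700e-02  1.000e-03  2.642e+00] target-frame [-1.800e-02  1.000e-03  2.642e+00] turn [-0.      0.0001  0.0003]
```

View pics/s2c.png

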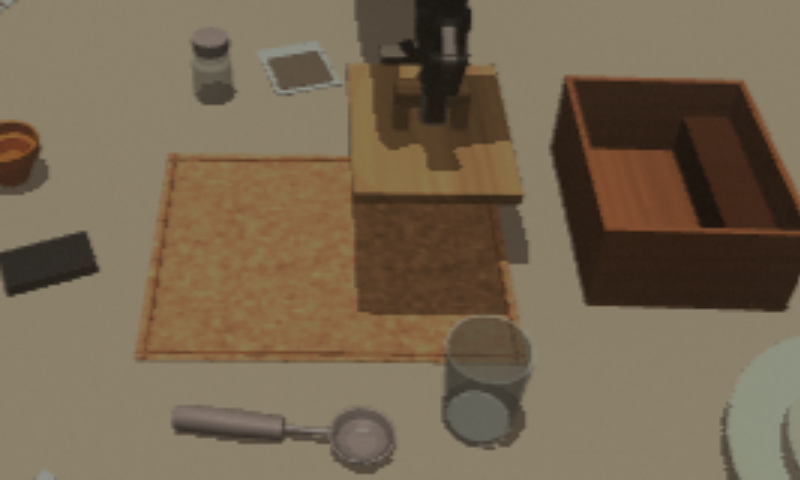

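The board is held level over the crate-side half. Lower to just above the mat.

```bash
J="python3 -m jog"
$J '[[[0,0,0.3,0,0,0,0],[0,0,0.5,0,0,0,0],[0,0,0.5,0,0,0,0],[0,0,0.5,0,0,0,0],[0,0,0.4,0,0,0,0],[0,0,0.2,0,0,0,0],[0,0,0.1,0,0,0,0],[0,0,0,0,0,0,0],[0,0,0,0,0,0,0]]]' 80
python3 - <<'E'
from h import *
for n in('scene','side'):
    im,d,K,E=snap(n,n+'3'); P=cloud(d,K,E); hsv=cv2.cvtColor(im,cv2.COLOR_RGB2HSV)
    k=(P[...,2]>12)&(P[...,2]<32)&(np.abs(P[...,0]-582)<120)&(np.abs(P[...,1]-80)<95)&(d>0)
    k=cv2.morphologyEx(k.astype(np.uint8),cv2.MORPH_OPEN,np.ones((3,3)))>0
    zt=np.median(P[k][:,2]); k&=np.abs(P[...,2]-zt)<4
    print(n,zt,cv2.minAreaRect(P[k][:,:2].astype(np.float32)))
rel([582,79.5,24],[180,0,89.8])
E
```

```text
time: 12.3
tool_pos: [583.0, 79.4, 32.2]
tcp_rot: [179.9, 0.0, 89.8]
ft_force: [-0.7, -0.1, -2.5]
finger_gap: 16.7
scene 20.63866834103294 ((583.3259887695312, 76.75779724121094), (129.84225463867188, 174.68902587890625), 89.88861083984375)
side 20.75896921586451 ((581.9024658203125, 76.71104431152344), (133.17306518554688, 170.51304626464844), 89.84906768798828)
at [582.8  79.3  32.1] [179.9   0.   89.8] t 12.4 F [-0.2  0.4 -4.1] gap 16.7
shift units now-frame [ 0.003 -0.017  0.161] target-frame [ 0.003 -0.017  0.161] turn [0.0002 0.0001 0.0001]
```

```bash
J="python3 -m jog"
$J '[[[0.06,0,0.04,0,0,0,0],[0,0,0.04,0,0,0,0],[0,0,0.03,0,0,0,0],[0,0,0.02,0,0,0,0],[0,0,0.02,0,0,0,0],[0,0,0,0,0,0,0],[0,0,0,0,0,0,0]]]' 80
```

```text
time: 13.28
tool_pos: [582.2, 82.3, 23.7]
tcp_rot: [180.0, 0.0, 89.8]
ft_force: [0.0, -0.0, -3.7]
finger_gap: 16.6
```

```bash
J="python3 -m jog"
$J '[[[0,0,0.02,0,0,0,0],[0,0,0,0,0,0,0],[0,0,0,0,0,0,0]]]' 80; $J '[[[0,0,0.015,0,0,0,0],[0,0,0,0,0,0,0],[0,0,0,0,0,0,0]]]'
```

```text
time: 13.65
tool_pos: [582.3, 82.3, 22.8]
tcp_rot: [180.0, 0.0, 89.8]
ft_force: [-0.2, -0.3, -4.0]
finger_gap: 16.5
time: 14.02
tool_pos: [582.3, 82.3, 22.7]
tcp_rot: [180.0, 0.0, 89.8]
ft_force: [-4.6, -0.9, 5.8]
finger_gap: 16.7
```

The board has touched down. I release it, rise and move over the slate.

```bash
J="python3 -m jog"
$J '[[[0,0,0,0,0,0,0.3],[0,0,0,0,0,0,0.5],[0,0,0,0,0,0,0.6],[0,0,0,0,0,0,0.6],[0,0,-0.2,0,0,0,0.6],[0,0,-0.4,0,0,0,0.6],[0,0,-0.7,0,0,0,0.6],[0,0,-0.7,0,0,0,0.6],[0,0,-0.5,0,0,0,0.6]]]' 30
$J '[[[-0.6,0,0,0,0,0,0.7],[-0.9,0,0,0,0,0,0.7],[-0.9,0,0,0,0,0,0.7],[-0.9,0,0,0,0,0,0.7],[-0.9,0,0,0,0,0,0.7],[-0.9,0,0,0,0,0,0.7],[-0.9,0,0,0,0,0,0.7],[-0.4,0.5,0,0,0,0,0.7],[0,0,0,0,0,-0.021,0.7],[0,0,0,0,0,-0.021,0.7],[0,0,0,0,0,-0.02,0.7],[0,0,0,0,0,0,0.7]]]'
python3 - <<'E'
from h import *
im,d,K,E=snap('wrist','w4'); P=cloud(d,K,E); V=im.max(2)
k=(d>0)&(V<85)&(P[...,2]>7)&(P[...,2]<16)
k=cv2.morphologyEx(k.astype(np.uint8),cv2.MORPH_OPEN,np.ones((3,3)))
n,l,st,c=cv2.connectedComponentsWithStats(k)
for i in range(1,n):
    if st[i,4]>300: print(st[i],cv2.minAreaRect(P[l==i][:,:2].astype(np.float32)))
for nm in('scene','side'):
    im,d,K,E=snap(nm,nm+'4'); P=cloud(d,K,E)
    k=(P[...,2]>8)&(P[...,2]<18)&(np.abs(P[...,0]-582)<110)&(np.abs(P[...,1]-80)<90)&(d>0)
    k=cv2.morphologyEx(k.astype(np.uint8),cv2.MORPH_OPEN,np.ones((3,3)))>0
    print(nm,np.median(P[k][:,2]),cv2.minAreaRect(P[k][:,:2].astype(np.float32)))
rel([608,-250,120],[180,0,112.2])
E
```

```text
time: 15.15
tool_pos: [583.4, 82.5, 151.0]
tcp_rot: [179.8, 0.0, 89.8]
ft_force: [0.5, 0.6, -0.5]
finger_gap: 51.5
time: 16.65
tool_pos: [606.7, -237.9, 148.9]
tcp_rot: [179.9, 0.1, 112.1]
ft_force: [0.1, -0.4, -0.1]
finger_gap: 60.2
[ 235  155   41   55 1680] ((604.8519287109375, -238.99026489257812), (43.946128845214844, 61.578487396240234), 22.269248962402344)
scene 11.214086822115405 ((582.1866455078125, 79.74357604980469), (129.88307189941406, 173.27780151367188), 89.22077178955078)
side 11.45233738592583 ((580.5149536132812, 78.6119384765625), (132.8798370361328, 168.93312072753906), 89.65504455566406)
at [ 606.4 -237.7  148. ] [1.80e+02 1.00e-01 1.12e+02] t 16.8 F [-0.1 -0.2  0.6] gap 59.7
shift units now-frame [-0.238 -0.063  0.561] target-frame [-0.239 -0.064  0.561] turn [ 0.0001  0.0002 -0.0006]
```

View pics/w4.png

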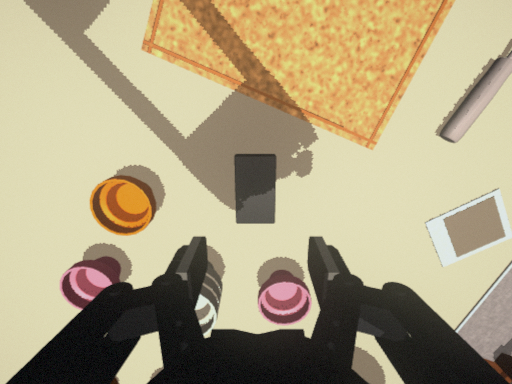

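The wrist view shows the slate aligned with the tool at rows 154–223, columns 235–276. The pink and orange bowls are well below it and off to the sides. My mask cut the slate short, so I recast the four edges onto z=12.

Run:
```python
from h import *
im,d,K,E=load('w4'); P=cloud(d,K,E)
for u,v in((235.5,154.5),(275.5,154.5),(275,223),(235.5,223),(255.3,188.8)): print(u,v,ray(K,E,u,v,12).round(1))
for nm in('scene4','side4'):
    im,d,K,E=load(nm); P=cloud(d,K,E); V=im.max(2)
    k=(np.abs(P[...,2]-12)<5)&(np.abs(P[...,0]-607)<60)&(np.abs(P[...,1]+250)<60)&(d>0)
    print(nm,cv2.minAreaRect(P[k][:,:2].astype(np.float32)))
c=ray(*load('w4')[2:],255.3,188.8,12); rel([c[0],c[1],60],[180,0,112.2])
```

```text
235.5 154.5 [ 573.9 -217.3   12. ]
275.5 154.5 [ 613.3 -201.3   12. ]
275 223 [ 644.5 -275.    12. ]
235.5 223 [ 602.  -292.2   12. ]
255.3 188.8 [ 607.7 -244.9   12. ]
scene4 ((609.2435302734375, -250.4720458984375), (47.814510345458984, 80.0921859741211), 21.101402282714844)
side4 ((607.1784057617188, -250.24440002441406), (47.925140380859375, 81.63212585449219), 22.168596267700195)
at [ 606.4 -237.7  148. ] [1.80e+02 1.00e-01 1.12e+02] t 16.8 F [-0.1 -0.2  0.6] gap 59.7
shift units now-frame [-0.141 -0.031  1.761] target-frame [-0.143 -0.031  1.761] turn [ 0.0001  0.0002 -0.0006]
```

```bash
J="python3 -m jog"
$J '[[[-0.1,-0.025,0.5,0,0,0,0.7],[-0.1,-0.025,0.6,0,0,0,0.7],[0,0,0.6,0,0,0,0.7],[0,0,0.6,0,0,0,0.7],[0,0,0.4,0,0,0,0.7],[0,0,0.2,0,0,0,0.7],[0,0,0,0,0,0,0.7],[0,0,0,0,0,0,0.6],[0,0,0,0,0,0,0.5],[0,0,0,0,0,0,0.4],[0,0,0,0,0,0,0.4],[0,0,0,0,0,0,0.4]]]' 25
python3 - <<'E'
from h import *
rel([608,-248.5,3],[180,0,112.2])
snap('wrist','w5')
E
```

```text
time: 18.3
tool_pos: [608.8, -248.5, 3.9]
tcp_rot: [179.9, 0.1, 112.1]
ft_force: [-1.2, -0.0, 5.4]
finger_gap: 43.9
at [ 608.8 -248.5    3.9] [1.799e+02 1.000e-01 1.121e+02] t 18.3 F [-1.2 -0.   5.4] gap 43.9
shift units now-frame [ 0.007 -0.014  0.017] target-frame [ 0.007 -0.014  0.017] turn [ 0.0002  0.0004 -0.0001]
```

View pics/w5.png

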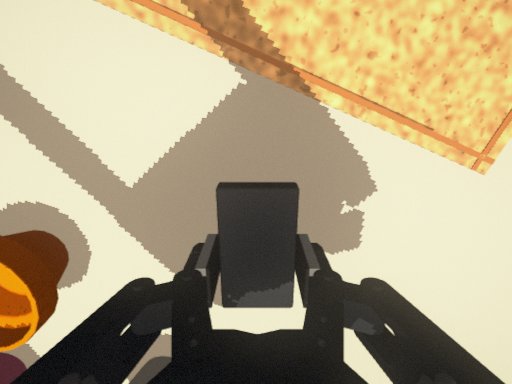

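The slate is pinched squarely between the pads, at columns 218–298. I drag it straight onto the mat, then turn it.

```bash
J="python3 -m jog"
$J '[[[0.1,0.023,0.005,0,0,0,0.4],[0.2,0.046,0,0,0,0,0.4],[0.28,0.065,0,0,0,0,0.4],[0.28,0.065,0,0,0,0,0.4],[0.28,0.065,0,0,0,0,0.4],[0.28,0.065,0,0,0,0,0.4],[0.28,0.065,0,0,0,0,0.4],[0.28,0.065,0,0,0,0,0.4],[0.28,0.065,0,0,0,0,0.4],[0.28,0.065,0,0,0,0,0.4],[0.28,0.065,0,0,0,0,0.4],[0.28,0.065,0,0,0,0,0.4]]]' 35
python3 - <<'E'
from h import *
rel([582,-80.5,3],[180,0,89.8])
E
```

```text
time: 19.85
tool_pos: [584.4, -91.8, 3.9]
tcp_rot: [179.8, 0.3, 112.1]
ft_force: [1.9, -5.0, 6.7]
finger_gap: 44.0
at [584.4 -91.8   3.9] [179.8   0.3 112.1] t 19.85 F [ 1.9 -5.   6.7] gap 44.0
shift units now-frame [0.227 0.04  0.018] target-frame [ 0.225 -0.049  0.019] turn [0.0006 0.0006 0.062 ]
```

```bash
J="python3 -m jog"
$J '[[[0.12,0.02,0,0,0,0,0.4],[0.1,0.02,0,0,0,0,0.4],[0,0,0,0,0,0.01,0.4],[0,0,0,0,0,0.013,0.4],[0,0,0,0,0,0.013,0.4],[0,0,0,0,0,0.013,0.4],[0,0,0,0,0,0.013,0.4],[0,0,0,0,0,0,0.4],[0,0,0,0,0,0,0.4]]]' 35
python3 - <<'E'
from h import *
rel([582,-80.5,3],[180,0,89.8])
for nm in('scene','side'):
    im,d,K,E=snap(nm,nm+'6'); P=cloud(d,K,E); V=im.max(2)
    k=(P[...,2]>7)&(P[...,2]<18)&(np.abs(P[...,0]-582)<70)&(np.abs(P[...,1]+80)<60)&(d>0)
    k=cv2.morphologyEx(k.astype(np.uint8),cv2.MORPH_OPEN,np.ones((3,3)))>0
    print(nm,np.median(P[k][:,2]),cv2.minAreaRect(P[k][:,:2].astype(np.float32)))
E
```

```text
time: 20.98
tool_pos: [582.0, -80.4, 3.9]
tcp_rot: [179.8, 0.1, 89.8]
ft_force: [0.8, -1.9, 10.0]
finger_gap: 43.5
at [582.  -80.4   3.9] [1.798e+02 1.000e-01 8.980e+01] t 20.975 F [ 0.8 -1.9 10. ] gap 43.5
shift units now-frame [-0.002 -0.001  0.018] target-frame [-0.002 -0.001  0.018] turn [0.0006 0.0003 0.0001]
scene 11.12922997774649 ((583.0270385742188, -83.24144744873047), (45.50815200805664, 78.27619171142578), 0.004713679198175669)
side 11.532776072272554 ((578.4033813476562, -82.85379028320312), (80.7803955078125, 51.02532196044922), 88.58212280273438)
```

The slate is now square on the -y half. I release it, rise and go towards the pile; meanwhile I use the earlier wrist cloud to find the fingertip height relative to the TCP.

```bash
J="python3 -m jog"
$J '[[[0,0,0,0,0,0,0.5],[0,0,0,0,0,0,0.7],[0,0,0,0,0,0,0.7],[0,0,-0.2,0,0,0,0.9],[0,0,-0.5,0,0,0,0.9],[0,0,-0.9,0,0,0,0.9],[0,0,-0.9,0,0,0,0.85],[0,0,-0.9,0,0,0,0.85],[0,0,-0.4,0,0,0,0.85]]]' 30
$J '[[[-0.9,0,0,0,0,0,0.85],[-0.9,0,0,0,0,0,0.85],[-0.9,0,0,0,0,0,0.85],[-0.9,0,0,0,0,0,0.85],[-0.9,0,0,0,0,0,0.85],[-0.5,0,0,0,0,0,0.85],[-0.2,0,0,0,0,0,0.85],[0,0,0,0,0,0,0.85],[0,0,0,0,0,0,0.85]]]' 30
python3 - <<'E'
from h import *
q,R,s=pose(); print(q,s['finger_gap'])
def tips(n,tcp,R):
    im,d,K,E=load(n); P=cloud(d,K,E); L=R.inv().apply((P-tcp).reshape(-1,3)).reshape(P.shape)
    k=(d>0)&(L[...,2]>-60)&(L[...,2]<25)&(np.abs(L[...,0])<40)&(np.abs(L[...,1])<70)
    for sgn in(1,-1):
        m=k&(sgn*L[...,1]>0); a=L[m]
        if len(a): print(n,sgn,'tip z',np.percentile(a[:,2],[95,99,100]).round(1),'inner y',np.percentile(sgn*a[:,1],[0,1,99]).round(1),'x',np.percentile(a[:,0],[1,99]).round(1))
tips('w4',np.array([606.4,-237.7,148]),Ro.from_euler('xyz',[180,0,112.1],degrees=True))
snap('wrist','w7'); tips('w7',q,R)
for nm in('scene','side'):
    im,d,K,E=snap(nm,nm+'7'); P=cloud(d,K,E); hsv=cv2.cvtColor(im,cv2.COLOR_RGB2HSV)
    for lab,lo,hi in(('pile',70,90),('rest',33,50)):
        k=(d>0)&(P[...,2]>lo)&(P[...,2]<hi)&(P[...,1]<-270)&(P[...,1]>-450)&(P[...,0]>430)&(P[...,0]<760)
        n,l,st,c=cv2.connectedComponentsWithStats(k.astype(np.uint8))
        for i in range(1,n):
            if st[i,4]>25: print(nm,lab,st[i,4],hsv[l==i].mean(0).round(),np.round(cv2.minEnclosingCircle(P[l==i][:,:2].astype(np.float32))[0]),np.round(cv2.minEnclosingCircle(P[l==i][:,:2].astype(np.float32))[1]),P[l==i][:,2].max())
E
```

```text
time: 22.2
tool_pos: [581.7, -80.1, 195.8]
tcp_rot: [179.7, 0.1, 89.8]
ft_force: [-0.4, -0.2, 0.3]
finger_gap: 72.9
time: 23.32
tool_pos: [579.7, -338.5, 191.7]
tcp_rot: [-180.0, 0.0, 89.9]
ft_force: [-0.8, 0.5, -0.4]
finger_gap: 72.8
[ 579.65209536 -338.51772693  191.72768982] 72.80239733194328
w4 1 tip z [-15.2  -9.6  -5.3] inner y [27.  29.8 60.6] x [-9.3 14.8]
w4 -1 tip z [-15.2  -9.4  -5.6] inner y [26.6 29.1 60.4] x [-9.4 14.7]
w7 1 tip z [-15.8 -10.9  -8.7] inner y [32.9 35.4 65.8] x [-9.2 14.8]
w7 -1 tip z [-15.9 -11.2  -8. ] inner y [33.4 36.2 66.5] x [-9.  14.8]
scene pile 174 [20. 54. 81.] [ 586. -378.] 32.0 81.12581006406742
scene rest 179 [42. 93. 84.] [ 475. -419.] 33.0 47.157476835395414
scene rest 170 [ 11. 152.  81.] [ 487. -308.] 33.0 47.11683052515207
scene rest 123 [18. 58. 71.] [ 588. -377.] 31.0 49.9730482991871
scene rest 243 [48. 90. 88.] [ 688. -354.] 32.0 47.48151442704443
side pile 350 [ 22.  61. 127.] [ 585. -377.] 32.0 81.27675845406054
side rest 381 [168. 131. 137.] [ 686. -355.] 32.0 46.77034771254898
side rest 365 [ 12. 251. 130.] [ 485. -307.] 32.0 46.76265147525896
side rest 212 [ 18.  64. 107.] [ 583. -381.] 31.0 49.88687951279246
side rest 450 [167. 127. 145.] [ 472. -419.] 32.0 47.76950785277609
```

View pics/w7.png

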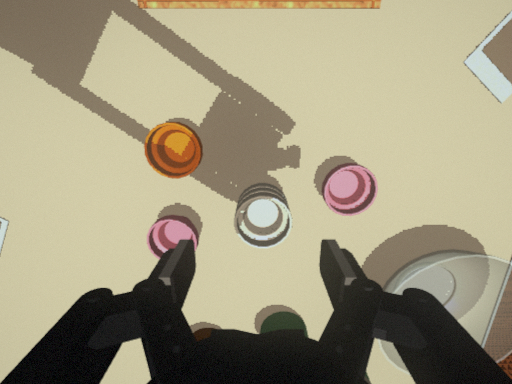

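The wrist view shows the white pile at (263,218), pinks at (349,188) and (173,240), and orange at (174,150). I'm keeping the white pile at about (585,-377.7). Next: turn to yaw 0 and hover over it.

```bash
J="python3 -m jog"
$J '[[[0,0,0,0,0,0.0278,0.9],[0,0,0,0,0,0.0278,0.9],[0,0,0,0,0,0.0278,0.9],[0,0,0,0,0,0.0278,0.9],[0,0,0,0,0,0.0278,0.9],[0,0,0,0,0,0.0278,0.9],[0,0,0,0,0,0.0278,0.9],[0,0,0,0,0,0.0278,0.9],[0,0,0,0,0,0.0275,0.9],[0.12,0.78,0,0,0,0,0.9],[0,0,1,0,0,0,0.9],[0,0,0,0,0,0,0.9]]]' 40
python3 - <<'E'
from h import *
rel([585.3,-377.6,58.5],[180,0,0])
im,d,K,E=snap('wrist','w8'); P=cloud(d,K,E)
k=(d>0)&(P[...,2]>73)&(P[...,2]<85)&(np.hypot(P[...,0]-585,P[...,1]+378)<36)
t=P[k]; print(cv2.minEnclosingCircle(t[:,:2].astype(np.float32)),t[:,2].max(),np.percentile(t[:,2],90))
E
```

```text
time: 24.98
tool_pos: [582.7, -376.4, 136.6]
tcp_rot: [-179.7, 0.4, -0.1]
ft_force: [-0.1, 0.8, 0.2]
finger_gap: 77.1
at [ 582.7 -376.4  136.6] [-1.797e+02  4.000e-01 -1.000e-01] t 24.975 F [-0.1  0.8  0.2] gap 77.1
shift units now-frame [0.065 0.032 1.561] target-frame [0.053 0.024 1.561] turn [-0.0008  0.0012 -0.0003]
((584.9056396484375, -375.86419677734375), 31.133119583129883) 80.67769467107183 79.64218407659641
```

```bash
J="python3 -m jog"
$J '[[[0.045,0.015,0,0,0,0,0.9],[0,0,0.5,0,0,0,0.9],[0,0,0.4,0,0,0,0.9],[0,0,0.4,0,0,0,0.9],[0,0,0.2,0,0,0,0.9],[0,0,0.06,0,0,0,0.9],[0,0,0,0,0,0,0.9]]]' 40
$J '[[[0,0,0,0,0,0,0.8],[0,0,0,0,0,0,0.7],[0,0,0,0,0,0,0.65],[0,0,0,0,0,0,0.6],[0,0,0,0,0,0,0.6],[0,0,0,0,0,0,0.6]]]' 30
python3 - <<'E'
from h import *
rel([585,-377,58.5],[180,0,0])
im,d,K,E=snap('side','d9')
cv2.imwrite('pics/d9c.png',cv2.resize(im[230:350,240:400],(800,600))[:,:,::-1])
E
```

```text
time: 25.9
tool_pos: [587.8, -379.8, 64.3]
tcp_rot: [180.0, -0.0, -0.1]
ft_force: [0.1, 0.3, 0.2]
finger_gap: 76.6
time: 26.65
tool_pos: [588.5, -379.9, 65.5]
tcp_rot: [179.9, -0.1, -0.1]
ft_force: [0.2, 2.6, 6.3]
finger_gap: 60.2
at [ 588.5 -379.9   65.5] [ 1.799e+02 -1.000e-01 -1.000e-01] t 26.65 F [0.2 2.6 6.3] gap 60.2
shift units now-frame [-0.07  -0.058  0.14 ] target-frame [-0.07  -0.058  0.141] turn [ 0.0003 -0.0003 -0.0004]
```

View pics/d9c.png

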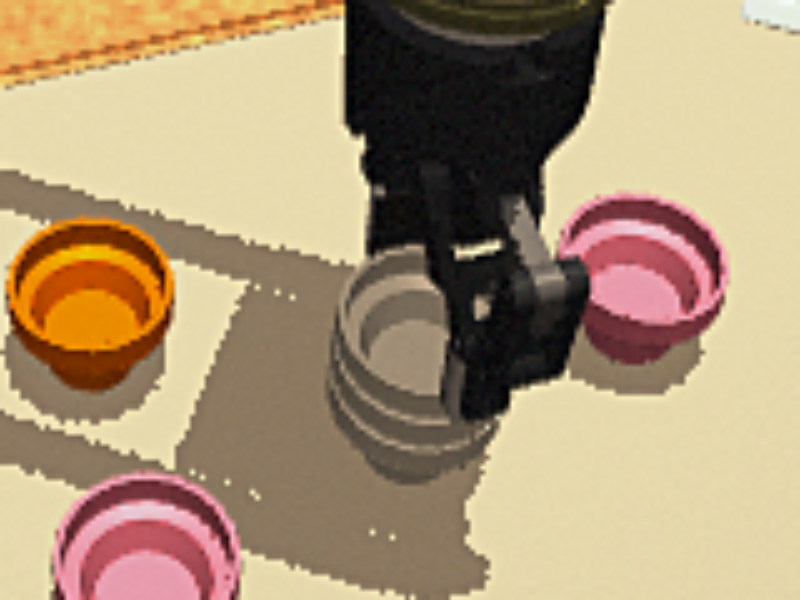

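The side crop shows only the top bowl's collar pinched, but about 6 mm high and off-centre. Re-grip lower and centred.

```bash
J="python3 -m jog"
$J '[[[0,0,0,0,0,0,0.8],[0,0,0,0,0,0,0.85],[-0.06,-0.04,0.04,0,0,0,0.85],[0,0,0.07,0,0,0,0.85],[0,0,0,0,0,0,0.8],[0,0,0,0,0,0,0.7],[0,0,0,0,0,0,0.6],[0,0,0,0,0,0,0.6],[0,0,0,0,0,0,0.6],[0,0,0,0,0,0,0.6]]]' 40
$J '[[[0,0,-0.1,0,0,0,0.6],[0,0,-0.2,0,0,0,0.6],[0,0,-0.4,0,0,0,0.6],[0,0,-0.5,0,0,0,0.6],[0,0,-0.6,0,0,0,0.6],[0,0,0,0,0,0,0.6],[0,0,0,0,0,0,0.6]]]' 40
python3 - <<'E'
from h import *
rel([581.5-50,79.3,120],[180,0,0])
im,d,K,E=snap('side','d10')
cv2.imwrite('pics/d10c.png',cv2.resize(im[190:350,220:420],(750,600))[:,:,::-1])
E
```

```text
time: 27.95
tool_pos: [584.7, -377.7, 58.6]
tcp_rot: [180.0, -0.0, -0.1]
ft_force: [-0.3, -0.9, 1.0]
finger_gap: 60.6
time: 28.82
tool_pos: [584.5, -377.5, 148.3]
tcp_rot: [180.0, -0.0, -0.1]
ft_force: [0.8, 0.1, -2.6]
finger_gap: 60.4
at [ 584.5 -377.5  148.3] [ 1.8e+02 -0.0e+00 -1.0e-01] t 28.825 F [ 0.8  0.1 -2.6] gap 60.4
shift units now-frame [-1.082 -9.134  0.561] target-frame [-1.06  -9.136  0.567] turn [ 0.0001 -0.     -0.0004]
```

View pics/d10c.png

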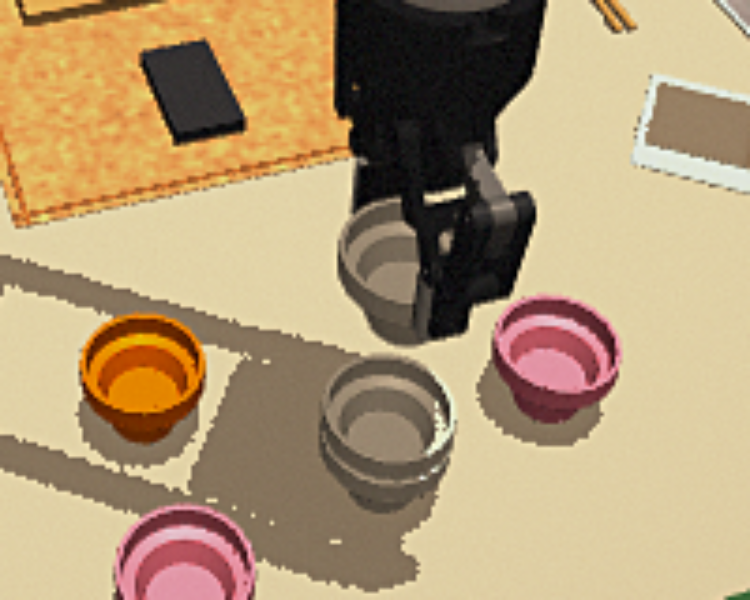

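One bowl is held and two are left nested in the pile. Carry it to the board's near side.

```bash
J="python3 -m jog"
$J '[[[-0.1,-0.5,0,0,0,0,0.6],[-0.1,-0.9,0,0,0,0,0.6],[-0.1,-0.9,0,0,0,0,0.6],[-0.1,-0.9,0,0,0,0,0.6],[-0.1,-0.9,0,0,0,0,0.6],[-0.1,-0.9,0,0,0,0,0.6],[-0.1,-0.9,0,0,0,0,0.6],[-0.1,-0.9,0,0,0,0,0.6],[-0.1,-0.9,0,0,0,0,0.6],[-0.1,-0.9,0,0,0,0,0.6],[-0.07,-0.53,0,0,0,0,0.6],[0,0,0,0,0,0,0.6]]]' 40
$J '[[[0,0,0.3,0,0,0,0.6],[0,0,0.5,0,0,0,0.6],[0,0,0.5,0,0,0,0.6],[0,0,0.4,0,0,0,0.6],[0,0,0.2,0,0,0,0.6],[0,0,0,0,0,0,0.6],[0,0,0,0,0,0,0.6],[0,0,0,0,0,0,0.6]]]' 40
python3 - <<'E'
from h import *
rel([531.5,79.3,37.6],[180,0,-0.2])
E
```

```text
time: 30.38
tool_pos: [530.8, 80.8, 146.6]
tcp_rot: [180.0, 0.2, 0.0]
ft_force: [-0.5, -1.0, -1.3]
finger_gap: 60.1
time: 31.38
tool_pos: [533.0, 79.0, 54.2]
tcp_rot: [180.0, -0.1, -0.1]
ft_force: [-0.3, -0.2, -0.5]
finger_gap: 60.6
at [533.   79.   54.2] [ 1.8e+02 -1.0e-01 -1.0e-01] t 31.375 F [-0.3 -0.2 -0.5] gap 60.6
shift units now-frame [-0.032 -0.007  0.332] target-frame [-0.031 -0.006  0.332] turn [ 0.0001 -0.0003  0.0002]
```

```bash
J="python3 -m jog"
$J '[[[-0.03,0,0.14,0,0,0,0.6],[0,0,0.1,0,0,0,0.6],[0,0,0.05,0,0,0,0.6],[0,0,0.02,0,0,0,0.6],[0,0,0,0,0,0,0.6],[0,0,0,0,0,0,0.6]]]' 40
$J '[[[0,0,0.02,0,0,0,0.6],[0,0,0,0,0,0,0.6],[0,0,0,0,0,0,0.6]]]' 40
$J '[[[0,0,0.015,0,0,0,0.6],[0,0,0,0,0,0,0.6],[0,0,0,0,0,0,0.6]]]' 40
```

```text
time: 32.12
tool_pos: [530.8, 79.0, 37.8]
tcp_rot: [180.0, -0.0, -0.1]
ft_force: [-0.1, 0.5, -1.7]
finger_gap: 60.5
time: 32.5
tool_pos: [530.6, 79.0, 36.6]
tcp_rot: [180.0, 0.0, -0.1]
ft_force: [-1.0, 0.4, -1.3]
finger_gap: 60.6
time: 32.88
tool_pos: [531.0, 78.9, 36.5]
tcp_rot: [180.0, -0.0, -0.1]
ft_force: [-3.1, -1.0, 4.4]
finger_gap: 60.4
```

```bash
J="python3 -m jog"
$J '[[[0,0,0,0,0,0,0.7],[0,0,0,0,0,0,0.8],[0,0,0,0,0,0,0.85],[0,0,0,0,0,0,0.85],[0,0,-0.3,0,0,0,0.85],[0,0,-0.6,0,0,0,0.85],[0,0,-0.7,0,0,0,0.85],[0,0,-0.6,0,0,0,0.85],[0,0,0,0,0,0,0.85]]]' 40
$J '[[[0.1,0.5,0,0,0,0,0.85],[0.1,0.9,0,0,0,0,0.85],[0.1,0.9,0,0,0,0,0.85],[0.1,0.9,0,0,0,0,0.85],[0.1,0.9,0,0,0,0,0.85],[0.1,0.9,0,0,0,0,0.85],[0.1,0.9,0,0,0,0,0.85],[0.1,0.9,0,0,0,0,0.85],[0.1,0.9,0,0,0,0,0.85],[0.1,0.9,0,0,0,0,0.85],[0.07,0.53,0,0,0,0,0.85],[0,0,0,0,0,0,0.85]]]' 40
$J '[[[0,0,0.4,0,0,0,0.85],[0,0,0.4,0,0,0,0.85],[0,0,0,0,0,0,0.85],[0,0,0,0,0,0,0.85],[0,0,0,0,0,0,0.85]]]'
python3 - <<'E'
from h import *
im,d,K,E=snap('wrist','w12'); P=cloud(d,K,E)
k=(d>0)&(P[...,2]>56)&(P[...,2]<68)&(np.hypot(P[...,0]-585,P[...,1]+377)<36)
t=P[k]; print(cv2.minEnclosingCircle(t[:,:2].astype(np.float32)),t[:,2].max(),np.percentile(t[:,2],90))
rel([584.8,-377.3,41.6],[180,0,-0.2])
E
```

```text
time: 34.0
tool_pos: [533.2, 79.2, 150.4]
tcp_rot: [180.0, -0.4, -0.1]
ft_force: [0.5, 0.1, 0.1]
finger_gap: 72.6
time: 35.5
tool_pos: [582.2, -379.3, 145.1]
tcp_rot: [180.0, 0.1, -0.3]
ft_force: [-0.7, 0.1, -0.6]
finger_gap: 72.9
time: 36.12
tool_pos: [583.7, -377.8, 107.3]
tcp_rot: [179.9, -0.1, -0.1]
ft_force: [0.4, 0.1, 0.1]
finger_gap: 72.9
((584.99462890625, -375.48529052734375), 31.088903427124023) 64.25863500647378 62.63660125709938
at [ 583.7 -377.9  107.4] [ 1.799e+02 -1.000e-01 -1.000e-01] t 36.175 F [0.2 0.2 0.7] gap 73.2
shift units now-frame [ 0.02  -0.014  1.315] target-frame [ 0.022 -0.012  1.315] turn [ 0.0003 -0.0002  0.0002]
```

```bash
J="python3 -m jog"
$J '[[[0.02,-0.01,0.4,0,0,0,0.85],[0,0,0.4,0,0,0,0.85],[0,0,0.3,0,0,0,0.85],[0,0,0.14,0,0,0,0.85],[0,0,0.07,0,0,0,0.85],[0,0,0,0,0,0,0.85],[0,0,0,0,0,0,0.8],[0,0,0,0,0,0,0.7],[0,0,0,0,0,0,0.6],[0,0,0,0,0,0,0.6],[0,0,0,0,0,0,0.6],[0,0,0,0,0,0,0.6]]]' 40
$J '[[[0,0,-0.1,0,0,0,0.6],[0,0,-0.2,0,0,0,0.6],[0,0,-0.4,0,0,0,0.6],[0,0,-0.5,0,0,0,0.6],[0,0,-0.6,0,0,0,0.6],[0,0,-0.4,0,0,0,0.6],[0,0,0,0,0,0,0.6],[0,0,0,0,0,0,0.6]]]' 40
python3 - <<'E'
from h import *
rel([631.5,79.3,150],[180,0,-0.2])
im,d,K,E=snap('side','d13')
cv2.imwrite('pics/d13c.png',cv2.resize(im[80:350,140:420],(622,600))[:,:,::-1])
E
```

```text
time: 37.67
tool_pos: [584.9, -377.6, 42.1]
tcp_rot: [179.9, -0.1, -0.1]
ft_force: [-1.1, 0.7, 6.2]
finger_gap: 60.7
time: 38.67
tool_pos: [583.6, -376.7, 149.5]
tcp_rot: [-180.0, 0.1, -0.1]
ft_force: [-0.1, 0.5, -1.9]
finger_gap: 60.4
at [ 583.6 -376.7  149.5] [-1.8e+02  1.0e-01 -1.0e-01] t 38.675 F [-0.1  0.5 -1.9] gap 60.4
shift units now-frame [ 9.360e-01 -9.123e+00 -8.000e-03] target-frame [ 9.260e-01 -9.124e+00 -9.000e-03] turn [-0.      0.0002  0.0002]
```

View pics/d13c.png

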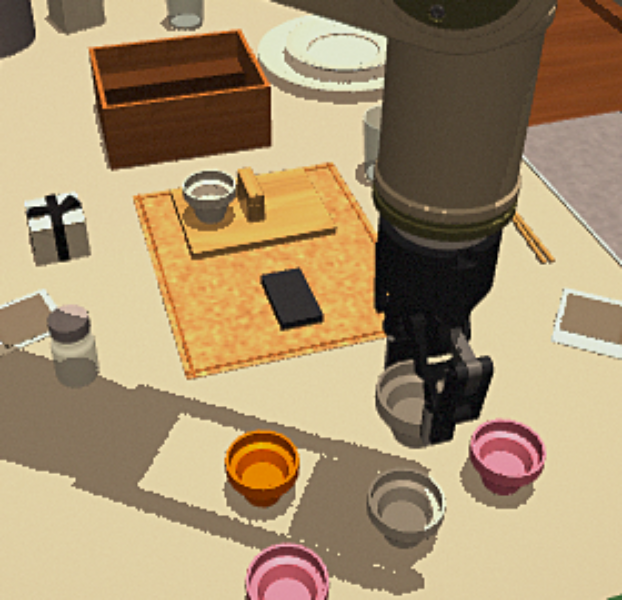

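The second bowl is held, bowl1 still stands on the table, and bowl3 is on the board left of the handle. The slate still lies square on the mat.

```bash
J="python3 -m jog"
$J '[[[0.08,-0.5,0,0,0,0,0.6],[0.09,-0.9,0,0,0,0,0.6],[0.09,-0.9,0,0,0,0,0.6],[0.09,-0.9,0,0,0,0,0.6],[0.09,-0.9,0,0,0,0,0.6],[0.09,-0.9,0,0,0,0,0.6],[0.09,-0.9,0,0,0,0,0.6],[0.09,-0.9,0,0,0,0,0.6],[0.09,-0.9,0,0,0,0,0.6],[0.09,-0.9,0,0,0,0,0.6],[0.05,-0.52,0,0,0,0,0.6],[0,0,0,0,0,0,0.6]]]' 40
$J '[[[0,0,0.3,0,0,0,0.6],[0,0,0.5,0,0,0,0.6],[0,0,0.5,0,0,0,0.6],[0,0,0.4,0,0,0,0.6],[0,0,0.2,0,0,0,0.6],[0,0,0,0,0,0,0.6],[0,0,0,0,0,0,0.6],[0,0,0,0,0,0,0.6]]]' 40
python3 - <<'E'
from h import *
rel([631.5,79.3,38],[180,0,-0.2])
E
```

```text
time: 40.22
tool_pos: [631.0, 82.0, 149.2]
tcp_rot: [180.0, 0.1, 0.1]
ft_force: [0.3, -0.5, -1.4]
finger_gap: 60.3
time: 41.22
tool_pos: [633.1, 78.8, 56.7]
tcp_rot: [180.0, -0.1, -0.1]
ft_force: [0.3, 0.1, -1.2]
finger_gap: 60.5
at [633.1  78.8  56.7] [ 1.8e+02 -1.0e-01 -1.0e-01] t 41.225 F [ 0.3  0.1 -1.2] gap 60.5
shift units now-frame [-0.033 -0.01   0.374] target-frame [-0.032 -0.01   0.374] turn [ 0.0001 -0.0003  0.0002]
```

```bash
J="python3 -m jog"
$J '[[[-0.03,0,0.16,0,0,0,0.6],[0,0,0.12,0,0,0,0.6],[0,0,0.06,0,0,0,0.6],[0,0,0.02,0,0,0,0.6],[0,0,0,0,0,0,0.6],[0,0,0,0,0,0,0.6]]]' 40
$J '[[[0,0,0.02,0,0,0,0.6],[0,0,0,0,0,0,0.6],[0,0,0,0,0,0,0.6]]]' 40
$J '[[[0,0,0.015,0,0,0,0.6],[0,0,0,0,0,0,0.6],[0,0,0,0,0,0,0.6]]]' 40
```

```text
time: 41.98
tool_pos: [630.8, 78.8, 37.5]
tcp_rot: [180.0, -0.0, -0.1]
ft_force: [-0.4, -0.2, -1.8]
finger_gap: 60.5
time: 42.35
tool_pos: [631.1, 78.7, 37.2]
tcp_rot: [180.0, -0.1, -0.1]
ft_force: [-2.1, -1.2, 6.1]
finger_gap: 60.5
time: 42.72
tool_pos: [631.4, 78.7, 37.2]
tcp_rot: [180.0, -0.1, -0.1]
ft_force: [-4.3, -0.2, 10.6]
finger_gap: 60.3
```

Contact made. Release, rise, retreat and check everything.

```bash
J="python3 -m jog"
$J '[[[0,0,-0.01,0,0,0,0.7],[0,0,0,0,0,0,0.8],[0,0,0,0,0,0,0.85],[0,0,0,0,0,0,0.85],[0,0,-0.3,0,0,0,0.85],[0,0,-0.6,0,0,0,0.85],[0,0,-0.8,0,0,0,0.85],[0,0,-0.8,0,0,0,0.85],[0,0,-0.8,0,0,0,0.85],[0,0,0,0,0,0,0.85]]]' 40
$J '[[[-0.4,0.8,-0.2,0,0,0,0.85],[-0.4,0.8,-0.2,0,0,0,0.85],[-0.4,0.8,-0.2,0,0,0,0.85],[-0.4,0.8,0,0,0,0,0.85],[-0.4,0.8,0,0,0,0,0.85],[-0.4,0.8,0,0,0,0,0.85],[-0.4,0.8,0,0,0,0,0.85],[0,0.8,0,0,0,0,0.85],[0,0.8,0,0,0,0,0.85],[0,0,0,0,0,0,0.85],[0,0,0,0,0,0,0.85],[0,0,0,0,0,0,0.85]]]' 40
python3 - <<'E'
from h import *
for nm in('scene','side'):
    im,d,K,E=snap(nm,nm+'14'); P=cloud(d,K,E)
    def rect(l,k):
        k=cv2.morphologyEx(k.astype(np.uint8),cv2.MORPH_OPEN,np.ones((3,3)))>0; print(nm,l,np.median(P[k][:,2]).round(1),cv2.minAreaRect(P[k][:,:2].astype(np.float32)))
    Z=P[...,2]
    rect('slate',(d>0)&(Z>7)&(Z<18)&(np.abs(P[...,0]-582)<100)&(np.abs(P[...,1]+80)<70))
    rect('board',(d>0)&(Z>8)&(Z<18)&(np.abs(P[...,0]-582)<110)&(np.abs(P[...,1]-80)<85))
    for l,x,y,lo in(('b3',531,79,52),('b2',631,79,52),('b1',585,-377,38)):
        k=(d>0)&(Z>lo)&(np.hypot(P[...,0]-x,P[...,1]-y)<42); k&=Z<lo+14
        print(nm,l,np.round(cv2.minEnclosingCircle(P[k][:,:2].astype(np.float32))[0],1),np.percentile(Z[k],97).round(1))
    cv2.imwrite('pics/'+nm+'14.png',cv2.resize(im,(800,600))[:,:,::-1])
    # bystander drift vs first picture
    a,da,_,_=load({'scene':'s0','side':'d0'}[nm]);
E
```

```text
time: 43.98
tool_pos: [633.5, 79.0, 207.8]
tcp_rot: [180.0, -0.5, -0.1]
ft_force: [-0.6, -0.8, 0.6]
finger_gap: 72.6
time: 45.48
tool_pos: [490.0, -279.7, 231.3]
tcp_rot: [180.0, 0.0, -0.1]
ft_force: [0.4, 0.3, -1.1]
finger_gap: 72.4
scene slate 11.2 ((582.9282836914062, -83.26042175292969), (78.40518951416016, 47.25547409057617), 89.93482971191406)
scene board 11.2 ((582.9227294921875, 79.96395874023438), (130.4796142578125, 172.04782104492188), 89.41619110107422)
scene b3 [533.5  77.7] 58.0
scene b2 [633.4  77.6] 58.4
scene b1 [ 586.8 -378. ] 45.7
side slate 11.4 ((581.03759765625, -81.99020385742188), (82.19392395019531, 45.3723258972168), 89.0796127319336)
side board 11.3 ((581.1420288085938, 78.3438491821289), (131.29669189453125, 170.17820739746094), 89.53004455566406)
side b3 [530.6  77.4] 58.0
side b2 [635.9  76.3] 58.1
side b1 [ 584.3 -378. ] 46.0
```

View pics/scene14.png

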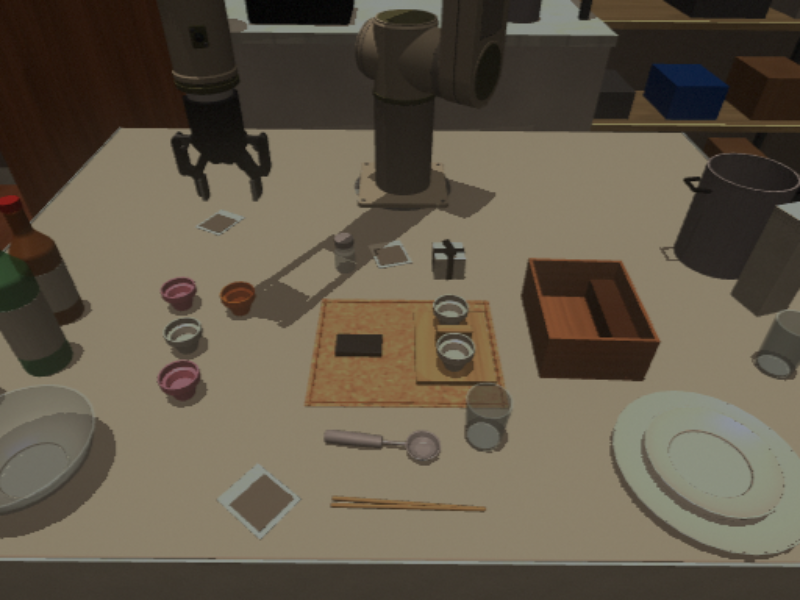

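The scene view shows the board on the mat's crate side with bowls at (450,310) and (455,350), one on each side of the handle. The slate is square at (359,345) and bowl1 is at (184,335). The bystanders are at their first pixels.

```bash
python3 -c "
from bench import job; print(job.hand_in())"
```

```text
the job is handed in; nothing more can be done
None
```

The job is done and handed in, at about 46 s of the 210 s limit. I used 12 picture views.

- **Board:** I gripped the handle along the board's tilt, drew it towards the step, and levelled it inside the crate with its underside at about 58 mm. I then lifted it out and laid it on the crate-side half of the mat. The last check put it at about (582, 79), within about half a degree of square.
- **Slate:** only one was present. I pinched it and dragged it along the table onto the other half, where it lies at about (582, -83), square to within 1°. I did not see it get knocked aside.
- **Bowls:** I took bowl3 and bowl2 off the pile one at a time. They stand on the board about 50 mm either side of its handle, with their rims at 58 mm as expected. Bowl1 stayed at about (585, -378).
- **Other things:** the bystanders and look-alikes looked unmoved in the final scene picture. I judged that by eye, not by measuring each one.

My first grip on bowl3 was about 6 mm high and off-centre, so I opened and re-gripped it before lifting. In the last check the two cameras differed by up to 3 mm on the placed objects, and no check failed.

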